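Open the push-and-turn cap of the cleaning-tablet jar

TASK

The coffee grinder is due for cleaning: open the jar of cleaning tablets that is held in the steel holder. Its safety cap has a bar grip on top: press the cap down, keep it down while you twist it anticlockwise (seen from above) by about a sixth of a turn until it is free, then lift it straight up and finish while still holding it, level and still, over the jar's mouth with roughly a hand's width (about 8 cm) of gap. Do not let go of the cap at the end, and leave the other things on the table where they stand.

Things in the scene. Friction and masses are not known exactly. Their poses are not given: they have to be found in the camera images.
- jar: white plastic jar 76 mm wide, clamped in a round steel holder (foot plate 104 mm across) screwed to the table: it cannot move or turn. Origin: centre of the foot plate's underside, on the table top; z up along the jar's axis. Shoulder at 98 mm. It stands in the left or right half of the table's middle, the canister in the other half.
- jar_mouth (a point): centre of the jar's mouth, on its axis, 123.5 mm above the table; axes as the jar's. The neck is 40 mm across with three outer lugs, each with a 4 mm deep notch beneath, in which the cap's lugs sit. A sprung seal disc in the mouth pushes the cap up: 6 N at the start of pressing, 12 N at the bottom.
- cap: grey push-and-turn cap of the jar, about 45 g, 62 mm across and 23 mm high, with a bar grip on its flat top. Origin: centre of its lower edge, 113 mm above the table when closed; z up, x along the bar. Closed, its axes are parallel to the jar's and the flat top is 136 mm above the table. It fits the neck with about 1 mm of play.
- cap_bar (a point): middle of the top of the cap's bar grip, on the cap's axis, 49 mm above the cap's origin (162 mm above the table when closed). The bar is 50 mm long (along the cap's x), 14 mm wide, 26 mm high. Pressed down 4 to 9 mm (it bottoms at 9), the cap turns anticlockwise only; turned 40 to 80 degrees from closed, best 60, it lifts straight off. Unpressed it is locked; do not force it.
- canister: bystander: loose white ceramic sugar canister with a round knob on its lid, 88 mm across, 122 mm high, no bar grip. Origin: centre of its underside.
- mug: bystander: white ceramic mug, 80 mm across, 88 mm high, handle at its +y side. Origin: centre of its underside.
- scoop: bystander: wooden coffee scoop lying on the table, 156 mm long along its x, 30 mm high. Origin: under about its middle, on the table.
- tamper: bystander: steel coffee tamper standing on its round foot, 58 mm across, 78 mm high. Origin: centre of its underside.
- carafe: bystander: glass carafe with a handle at its +y side, 124 mm across, 155 mm high, at the right of the table. Origin: centre of its underside.
Things that resemble listed ones, but are neither listed nor needed, are in the scene too. Leave any blue look-alike of the jar alone.

How it is judged:
On the way, in this order (a step that is already met when the one before it is completed fails the run):
1. the cap is pressed down at least 3 mm while still in its closed position (z of cap in the frame of jar below 0.11 m and angle between the x axis of cap and the x axis of jar, either way round below 0.3 rad), for 0.1 s.
2. the cap, not yet lifted, is twisted more than 26 degrees (z of cap in the frame of jar below 0.115 m and horizontal distance between cap and jar below 0.006 m and angle between the x axis of cap and the x axis of jar, either way round above 0.45 rad), for 0.05 s.
At the end, for the whole second after the job is handed in: The cap is held in the fingers (more than 1 N), still (under 30 mm/s) and level (within 14 degrees), not touching the jar, its lower edge 40 to 150 mm above the jar's mouth and its axis within 30 mm of the jar's (z of cap in the frame of jar between 0.1635 and 0.2735 m and horizontal distance between cap and jar below 0.03 m and angle between cap's own z axis and vertical below 0.25 rad and contact force between the fingers and cap above 1 N and contact force between cap and jar below 0.1 N and linear speed of cap below 0.03 m/s); the arm keeps its last pose, push and grip.
It fails at once if a bystander is moved by more than 25 mm (distance of any of canister, mug, scoop, tamper, carafe from where it was at the start of the episode above 0.025 m).
It also fails if it takes over 40 s, if anything falls off the work surface, if the arm or the gripper's body presses on something with over 40 N, if the wrist force passes 120 N, or if a joint passes its speed limit or range.

ROBOT

A 7-joint arm with a two-finger parallel gripper is mounted at the origin on the work surface. World frame = base frame: x ahead of the robot, y to its left, z up, the work surface at z = 0. Lengths are in m, angles in rad, forces in N, time in s.
With the tool pointing down it reaches from about 0.35 to 0.9 m from the base axis. Payload 7.2 kg.
Tool frame: the origin (TCP) lies midway between the tips of the shut fingers; the grasp point (between the pads) lies manip.grip_depth behind it (manip.grip_depth is the distance from the TCP to the grasp point, in m); z points along the fingers, y is the line along which they close (so a half turn about z gives the same grasp; the last joint's range is limited). The gripper opens to 88 mm and grips with 3 to 60 N. Pads are 20 mm wide; open, the fingers measure 115 mm over their backs; the gripper's body (75 mm by 178 mm) begins 61 mm behind the grasp point.
Start: joints at [1.206, 0.411, -0.013, 1.596, 0.006, 1.134, -0.082], TCP at [0.183, -0.598, 0.223] pointing down, gripper open.
Joint ranges: [-2.95, 2.95], [-0.29, 1.99], [-1.47, 1.44], [0.14, 2.54], [-1.03, 4.17], [0.13, 1.85], [-2.86, 2.86]. Speed limits (rad/s): [2.39, 2.39, 3.01, 3.01, 3.14, 3.14, 3.14].

INTERFACE

Orientations are given as a unit quaternion [x, y, z, w].
In Python, from workcell import sensors, viewer, manip gives the robot as it stands.
- The arm moves only by the shell command python3 -m pendant 'ROWS' [OPENING] [FORCE]. ROWS is JSON, a list of rows, each an object of numbers: "dx", "dy", "dz": the shift along the tool's x, y, z in units of 0.06 m (1.0 is 0.06 m); "ax", "ay", "az": the turn, a rotation vector about the tool's x, y, z in units of 4 degrees (1.0 is 4 degrees). In form: [{"dx": .., "dy": .., "dz": .., "ax": .., "ay": .., "az": ..}, ...]. A call has 1 to 5 rows; each row shifts and turns the commanded pose from where the row before left it, along the tool's axes as they then stand; what a row does not reach is not made up. A row lasts 1/8 s, in which the tool goes at most 62.5 mm and 10.7 degrees, less where a joint would pass 70% of its speed; a pose out of reach is approached as far as the arm can. A call with a number of a shift or a turn outside -1 to 1 is refused whole. A call with a gripper value outside its range is refused whole. OPENING is the closure, from -1 (fully open) to 1 (shut), set as the call begins (- or left out, the last holds). The fingers move at their own pace and stop on an object; FORCE is the grip in N (left out, the last holds). Time passes only in rows, so rows that do not move let the fingers close. It gives the time, the measured TCP pose, the force, the opening and the grip force at its end, in the units of the state.
- sensors.state(): the state, without advancing time (a new reading comes with each control period).
- viewer.camera(name): name is "scene" or "top" or "wrist"; returns the picture (420x560x3 uint8, red, green, blue); there is no depth.
- viewer.camera_params(name): a dict with "camera_matrix" (3x3 intrinsics, pixels), "dist" ([k1, k2, p1, p2, k3] as OpenCV has them; the pictures are not rectified), "world_to_cam" (4x4, takes a point from world to camera coordinates); the wrist camera has in their place "tool_from_camera" (4x4, takes a point from camera to tool coordinates, whose origin is the TCP and whose axes are the flange's). Camera axes: x right, y up, looking along -z (the intrinsics and any distortion apply to the point x, -y, -z); pixel columns grow to the right and rows downward; lengths in m; the calibration is good to about 2 mm. A picture is of the moment at which its call begins: read the wrist's pose just before it. camera_params takes no time and is no camera call.
- manip.finish_job(): hands the job in; it is judged then, once.
The state is a dict: "clock": time; "joint_pos": joint angles; "qd": joint speeds; "tau": joint torques, N m; "tool_pos": TCP position; "eef_rot": TCP orientation; "force": force on the tool from outside, world axes, zero at the start; "torque": the same for the moment, N m; "width": opening from 0.0 (shut) to 1.0 (fully open); "grasp_force": force on a finger pad.
Only numpy, scipy, OpenCV 4.12 (cv2) and the standard library are available. Lean on these libraries where they do the work, as an engineer would, in place of code of your own. Each camera call takes 0.05 s, during which the arm holds its last target. There are 200 camera calls.

## Working session

There is one attempt and no reset: what is moved stays moved. The work goes in short steps, Python scripts to look and compute and a shell command to move; the robot and the scene stay as the last step left them, time stands still between calls to the robot, and variables do not carry over. Pictures are saved under pics/ and viewed, at most 10 in all, crops included, and the job is handed in when it is done.

```bash
mkdir -p pics; python3 - <<'E'
from workcell import sensors, viewer, manip
import cv2,numpy as np
for n in ("scene","top"):
    cv2.imwrite(f"pics/{n}0.png",viewer.camera(n)[:,:,::-1])
    p=viewer.camera_params(n); print(n,{k:np.round(v,4).tolist() for k,v in p.items()})
print({k:np.round(v,4).tolist() for k,v in viewer.camera_params("wrist").items()})
print(sensors.state(),manip.grip_depth)
E
```

```text
scene {'camera_matrix': [[433.7306, 0.0, 283.3492], [0.0, 433.7306, 210.4552], [0.0, 0.0, 1.0]], 'dist': [-0.035, 0.0, 0.0, 0.0, 0.0], 'world_to_cam': [[-0.0174, 0.9998, 0.0088, -0.0047], [-0.7103, -0.0186, 0.7036, 0.2988], [0.7037, 0.006, 0.7105, -1.3376], [0.0, 0.0, 0.0, 1.0]]}
top {'camera_matrix': [[468.4848, 0.0, 290.7841], [0.0, 468.4848, 202.7027], [0.0, 0.0, 1.0]], 'dist': [-0.162, 0.0, 0.0, 0.0, 0.0], 'world_to_cam': [[-0.0167, -0.9998, -0.0058, 0.0446], [0.995, -0.0172, 0.0983, -0.515], [-0.0983, -0.0041, 0.9951, -1.0311], [0.0, 0.0, 0.0, 1.0]]}
{'camera_matrix': [[368.0145, 0.0, 282.2955], [0.0, 368.0145, 214.9709], [0.0, 0.0, 1.0]], 'dist': [-0.0115, 0.0, 0.0, 0.0, 0.0], 'tool_from_camera': [[0.0014, 0.9665, 0.2565, 0.0706], [1.0, -0.0013, -0.0004, -0.0011], [-0.0001, 0.2565, -0.9665, -0.163], [0.0, 0.0, 0.0, 1.0]]}
{'clock': 0.1, 'joint_pos': array([ 1.20577878,  0.41184203, -0.01271623,  1.59691485,  0.00558377,
        1.13430145, -0.08218715]), 'qd': array([-8.39727616e-04, -1.17910710e-04, -6.45641591e-06, -1.97061479e-03,
       -3.03345414e-04,  2.03658943e-03, -1.56643989e-04]), 'tau': array([ 2.56078580e-03, -5.89101934e+01,  6.43729996e-01, -2.91713244e+01,
       -5.38748957e-02,  1.44801708e-02,  5.62849505e-05]), 'tool_pos': array([ 0.1826433 , -0.59726129,  0.22189799]), 'eef_rot': array([ 9.89004863e-01,  1.47881270e-01, -1.47203117e-04, -6.99858229e-04]), 'force': array([ 0.4172808 , -0.0694981 , -0.07231833]), 'torque': array([-0.0514232 ,  0.0896066 , -0.03674385]), 'grasp_force': 0.0, 'width': 0.9997111020308402} 0.0187
```

View pics/top0.png

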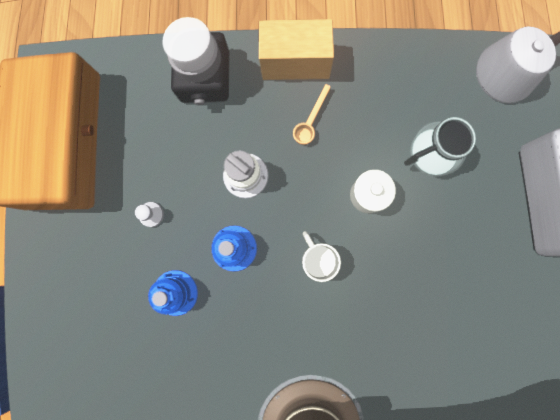

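View pics/scene0.png

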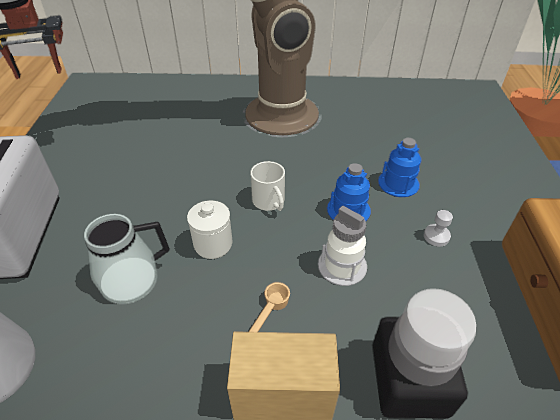

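The top view shows the white jar at about (245,172) with the grey bar cap near (240,165). The canister is at (374,190), the mug at (321,262) and the blue look-alikes at (235,248) and (172,293). I'll zoom in on the cap in both views.

```bash
python3 - <<'E'
import cv2,numpy as np
a=cv2.imread("pics/top0.png")[140:205,210:280]; b=cv2.imread("pics/scene0.png")[195:290,310:380]
a=cv2.resize(a,(420,390),interpolation=cv2.INTER_CUBIC); b=cv2.resize(b,(350,475),interpolation=cv2.INTER_CUBIC)
c=np.zeros((475,770,3),np.uint8); c[:390,:420]=a; c[:,420:]=b
cv2.imwrite("pics/zoom.png",c)
E
```

```text
(no output)
```

View pics/zoom.png

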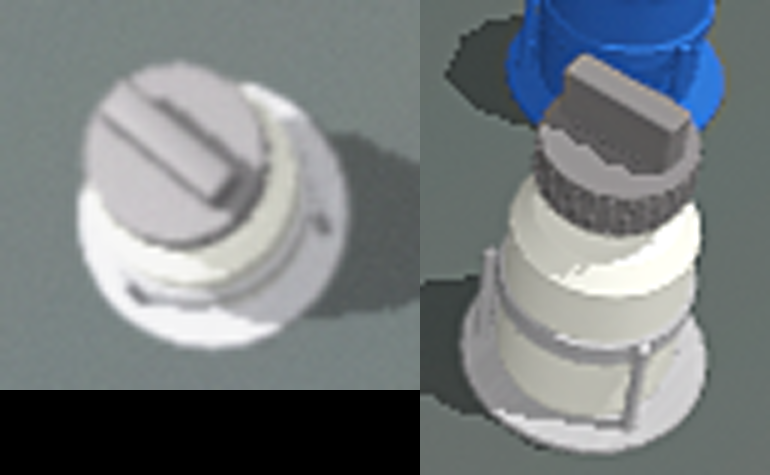

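The zoom gives these pixel positions:
- **Bar top ends, top view:** about (229,155.5) and (247.5,171.3).
- **Bar top ends, scene view:** about (341,207.7) and (362,220.5).
- **Foot plate centre, top view:** about (245.7,176.2).

```bash
cat > h.py <<'E'
import cv2,numpy as np
from scipy.spatial.transform import Rotation as R
from workcell import sensors,viewer,manip
def ray(p,T,uv):
    n=cv2.undistortPoints(np.array([[uv]],float),np.array(p["camera_matrix"]),np.array(p["dist"]))[0,0]
    return T[:3,:3]@np.array([n[0],-n[1],-1]),T[:3,3]
def back(name,uv,z,T=None):
    p=viewer.camera_params(name)
    if T is None: T=np.linalg.inv(np.array(p["world_to_cam"]))
    d,o=ray(p,T,uv); return o+d*(z-o[2])/d[2]
def toolT(s):
    T=np.eye(4);T[:3,:3]=R.from_quat(s["eef_rot"]).as_matrix();T[:3,3]=s["tool_pos"];return T
def plan(x,y,z,bar):
    "remaining move; tool x along bar (mod pi), z down"
    s=sensors.state();T=toolT(s);c=[]
    for k in (0,np.pi,-np.pi):
        a=bar+k;X=np.array([np.cos(a),np.sin(a),0]);Z=np.array([0,0,-1.]);G=np.c_[X,np.cross(Z,X),Z]
        c.append((T[:3,:3].T@G))
    rv=min((R.from_matrix(m).as_rotvec() for m in c),key=np.linalg.norm)
    d=T[:3,:3].T@(np.array([x,y,z])-T[:3,3])
    print("shift units",np.round(d/.06,3),"turn units",np.round(np.degrees(rv)/4,2),"q7",s["joint_pos"][6].round(3),"tool",T[:3,3].round(4),"t",s["clock"])
E
python3 - <<'E'
from h import *
for n,a,b in(("top",(229,155.5),(247.5,171.3)),("scene",(341,207.7),(362,220.5))):
    A=back(n,a,.162);B=back(n,b,.162);d=B-A;print(n,A,B,(A+B)/2,np.linalg.norm(d),np.degrees(np.arctan2(d[1],d[0])))
print(back("top",(245.7,176.2),.004))
for n,uv,z in(("canister",(374,190),.11),("mug",(321,262),.088)):print(n,back("top",uv,z))
plan(.56,.12,.25,np.radians(-130))
E
```

```text
top [0.59885067 0.15679717 0.162     ] [0.5661901  0.11995029 0.162     ] [0.58252038 0.13837373 0.162     ] 0.049238254711877365 -131.55334856713435
scene [0.57054248 0.12234122 0.162     ] [0.60295988 0.1585563  0.162     ] [0.58675118 0.14044876 0.162     ] 0.04860473431395019 48.16714936257628
[0.58141794 0.1394852  0.004     ]
canister [ 0.53099744 -0.13875287  0.11      ]
mug [ 0.38323767 -0.02582161  0.088     ]
shift units [ 9.511 -9.592 -0.455] turn units [-0.02 -0.   -8.25] q7 -0.082 tool [ 0.1826 -0.5973  0.2219] t 0.1
```

```bash
python3 -m pendant '[{"dx":0.6,"dy":-0.6,"dz":-0.1},{"dx":0.65,"dy":-0.65,"dz":-0.1},{"dx":0.65,"dy":-0.65,"dz":-0.1},{"dx":0.65,"dy":-0.65,"dz":-0.1},{"dx":0.65,"dy":-0.65,"dz":-0.1}]' -1; python3 -m pendant '[{"dx":0.65,"dy":-0.65},{"dx":0.65,"dy":-0.65},{"dx":0.65,"dy":-0.65},{"dx":0.65,"dy":-0.65},{"dx":0.6,"dy":-0.6}]'; python3 -c "
from h import *
plan(.583,.139,.25,np.radians(48.5))"
```

```text
shift units [ 9.97  -9.783 -0.455] turn units [-0.02 -0.   -7.87] q7 -0.082 tool [ 0.1826 -0.5973  0.2219] t 0.1validation failed for argument at $[0]...
validation failed for argument at $[0]...
```

The call was refused, probably because each row needs all six keys.

```bash
python3 -m pendant '[{"dx":0.6,"dy":-0.6,"dz":-0.1,"ax":0,"ay":0,"az":0},{"dx":0.65,"dy":-0.65,"dz":-0.1,"ax":0,"ay":0,"az":0},{"dx":0.65,"dy":-0.65,"dz":-0.1,"ax":0,"ay":0,"az":0},{"dx":0.65,"dy":-0.65,"dz":-0.1,"ax":0,"ay":0,"az":0},{"dx":0.65,"dy":-0.65,"dz":-0.1,"ax":0,"ay":0,"az":0}]' -1;  python3 -c "
from h import *
plan(.583,.139,.25,np.radians(48.5))"
```

```text
clock: 0.72
tool_pos: [0.3107, -0.3561, 0.2527]
eef_rot: [0.989, 0.148, -0.0, -0.0]
force: [0.7, -0.1, 0.3]
width: 0.998
grasp_force: 0.0
shift units [ 6.753 -6.564  0.044] turn units [-0.    0.   -7.87] q7 -0.547 tool [ 0.3107 -0.3561  0.2527] t 0.725
```

```bash
python3 -m pendant '[{"dx":0.65,"dy":-0.65,"dz":0,"ax":0,"ay":0,"az":0},{"dx":0.65,"dy":-0.65,"dz":0,"ax":0,"ay":0,"az":0},{"dx":0.65,"dy":-0.65,"dz":0,"ax":0,"ay":0,"az":0},{"dx":0.65,"dy":-0.65,"dz":0,"ax":0,"ay":0,"az":0},{"dx":0.65,"dy":-0.65,"dz":0,"ax":0,"ay":0,"az":0}]'
python3 -m pendant '[{"dx":0.65,"dy":-0.65,"dz":0,"ax":0,"ay":0,"az":0},{"dx":0.65,"dy":-0.65,"dz":0,"ax":0,"ay":0,"az":0},{"dx":0.65,"dy":-0.65,"dz":0,"ax":0,"ay":0,"az":0},{"dx":0.65,"dy":-0.65,"dz":0,"ax":0,"ay":0,"az":0},{"dx":0,"dy":0,"dz":0,"ax":0,"ay":0,"az":-1}]'
python3 -m pendant '[{"dx":0,"dy":0,"dz":0,"ax":0,"ay":0,"az":-1},{"dx":0,"dy":0,"dz":0,"ax":0,"ay":0,"az":-1},{"dx":0,"dy":0,"dz":0,"ax":0,"ay":0,"az":-1},{"dx":0,"dy":0,"dz":0,"ax":0,"ay":0,"az":-1},{"dx":0,"dy":0,"dz":0,"ax":0,"ay":0,"az":-1}]'
python3 -m pendant '[{"dx":0,"dy":0,"dz":0,"ax":0,"ay":0,"az":-1},{"dx":0,"dy":0,"dz":0,"ax":0,"ay":0,"az":-0.87},{"dx":0,"dy":0,"dz":0,"ax":0,"ay":0,"az":0}]'
python3 -c "
from h import *
plan(.583,.139,.25,np.radians(48.5))
cv2.imwrite('pics/w1.png',viewer.camera('wrist')[:,:,::-1])"
```

```text
clock: 1.35
tool_pos: [0.4401, -0.1128, 0.2526]
eef_rot: [0.989, 0.148, 0.0, 0.0]
force: [0.8, -0.6, -0.1]
width: 1.0
grasp_force: 0.0
clock: 1.98
tool_pos: [0.5437, 0.0855, 0.252]
eef_rot: [0.983, 0.186, -0.0, -0.001]
force: [-1.2, -0.4, 0.2]
width: 0.998
grasp_force: 0.0
clock: 2.6
tool_pos: [0.543, 0.0803, 0.2522]
eef_rot: [0.936, 0.351, -0.0, -0.0]
force: [-0.7, 0.1, 0.6]
width: 0.998
grasp_force: 0.0
clock: 2.98
tool_pos: [0.543, 0.0802, 0.2523]
eef_rot: [0.912, 0.41, -0.0, -0.0]
force: [0.1, 0.5, -1.3]
width: 0.999
grasp_force: 0.0
shift units [ 1.175 -0.151  0.038] turn units [-0.01  0.01 -0.01] q7 -1.148 tool [0.543  0.0802 0.2523] t 2.975
```

View pics/w1.png

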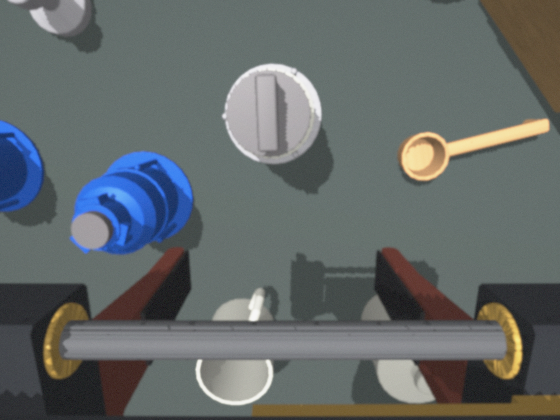

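The wrist view shows the bar top running from about (265,75) to (268,151). The jar is well clear of the blue look-alike at (130,205).

```bash
python3 -c "
from h import *
s=sensors.state();T=toolT(s)@np.array(viewer.camera_params('wrist')['tool_from_camera'])
A=back('wrist',(265,75),.162,T);B=back('wrist',(268,151),.162,T);d=A-B
m=(A+B)/2;print(m,np.linalg.norm(d),np.degrees(np.arctan2(d[1],d[0])))
plan(m[0],m[1],.25,np.arctan2(d[1],d[0]))"
```

```text
[0.58335438 0.14234165 0.162     ] 0.04877487957245459 50.20714394357811
shift units [ 1.22  -0.185  0.039] turn units [-0.01  0.01 -0.45] q7 -1.149 tool [0.543  0.0802 0.2523] t 3.025
```

```bash
python3 -m pendant '[{"dx":0.6,"dy":-0.09,"dz":0.04,"ax":0,"ay":0,"az":0},{"dx":0.6,"dy":-0.08,"dz":0,"ax":0,"ay":0,"az":0},{"dx":0,"dy":0,"dz":0.5,"ax":0,"ay":0,"az":-0.35},{"dx":0,"dy":0,"dz":0.4,"ax":0,"ay":0,"az":0},{"dx":0,"dy":0,"dz":0,"ax":0,"ay":0,"az":0}]'
python3 -c "
from h import *
plan(.583,.1405,.139,np.radians(49.8))
cv2.imwrite('pics/w2.png',viewer.camera('wrist')[:,:,::-1])"
```

```text
clock: 3.65
tool_pos: [0.5822, 0.1406, 0.1944]
eef_rot: [0.907, 0.421, -0.002, -0.0]
force: [0.6, 0.3, -0.2]
width: 0.999
grasp_force: 0.0
shift units [0.01  0.014 0.923] turn units [-0.03  0.04  0.01] q7 -1.272 tool [0.5822 0.1406 0.1944] t 3.65
```

View pics/w2.png

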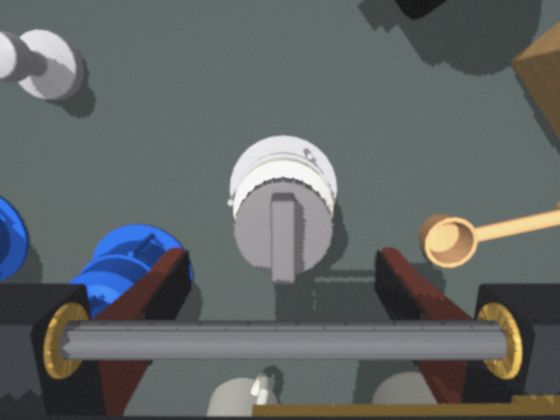

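The bar runs vertically from (285,195) to (284,282), centred between the fingers and clear of everything else.

```bash
python3 -c "
from h import *
s=sensors.state();T=toolT(s)@np.array(viewer.camera_params('wrist')['tool_from_camera'])
A=back('wrist',(284.5,194.5),.162,T);B=back('wrist',(284,282),.162,T);d=A-B
m=(A+B)/2;print(m,np.linalg.norm(d))
plan(m[0],m[1],.139,np.arctan2(d[1],d[0]))"
```

```text
[0.58626306 0.14386813 0.162     ] 0.051926470796417504
shift units [0.074 0.012 0.948] turn units [-0.01  0.02  0.04] q7 -1.272 tool [0.583  0.141  0.1959] t 3.7
```

```bash
python3 -m pendant '[{"dx":0.04,"dy":0.01,"dz":0.45,"ax":0,"ay":0,"az":0},{"dx":0,"dy":0,"dz":0.3,"ax":0,"ay":0,"az":0},{"dx":0,"dy":0,"dz":0.18,"ax":0,"ay":0,"az":0},{"dx":0,"dy":0,"dz":0,"ax":0,"ay":0,"az":0}]'
python3 -m pendant '[{"dx":0,"dy":0,"dz":0,"ax":0,"ay":0,"az":0},{"dx":0,"dy":0,"dz":0,"ax":0,"ay":0,"az":0},{"dx":0,"dy":0,"dz":0,"ax":0,"ay":0,"az":0},{"dx":0,"dy":0,"dz":0,"ax":0,"ay":0,"az":0},{"dx":0,"dy":0,"dz":0,"ax":0,"ay":0,"az":0}]' 1 45
python3 -m pendant '[{"dx":0,"dy":0,"dz":0,"ax":0,"ay":0,"az":0},{"dx":0,"dy":0,"dz":0,"ax":0,"ay":0,"az":0},{"dx":0,"dy":0,"dz":0,"ax":0,"ay":0,"az":0},{"dx":0,"dy":0,"dz":0,"ax":0,"ay":0,"az":0}]'
```

```text
clock: 4.2
tool_pos: [0.5851, 0.1423, 0.1401]
eef_rot: [0.907, 0.422, -0.0, -0.0]
force: [-0.3, -0.3, 0.1]
width: 1.001
grasp_force: 0.0
clock: 4.82
tool_pos: [0.5854, 0.1425, 0.1405]
eef_rot: [0.907, 0.422, 0.0, 0.0]
force: [-0.6, -0.2, -0.3]
width: 0.471
grasp_force: 0.0
clock: 5.32
tool_pos: [0.5853, 0.1425, 0.1404]
eef_rot: [0.907, 0.422, -0.0, -0.0]
force: [-0.4, -0.3, -0.5]
width: 0.156
grasp_force: 45.0
```

The grip is on (13.7 mm wide) and side forces are small, so I'll press.

```bash
python3 -m pendant '[{"dx":0,"dy":0,"dz":0.04,"ax":0,"ay":0,"az":0},{"dx":0,"dy":0,"dz":0.04,"ax":0,"ay":0,"az":0},{"dx":0,"dy":0,"dz":0.03,"ax":0,"ay":0,"az":0},{"dx":0,"dy":0,"dz":0,"ax":0,"ay":0,"az":0},{"dx":0,"dy":0,"dz":0,"ax":0,"ay":0,"az":0}]'
```

```text
clock: 5.95
tool_pos: [0.5853, 0.1425, 0.1347]
eef_rot: [0.907, 0.422, 0.0, 0.0]
force: [-2.4, -1.2, 8.9]
width: 0.154
grasp_force: 45.0
```

```bash
python3 -m pendant '[{"dx":0,"dy":0,"dz":0.015,"ax":0,"ay":0,"az":0},{"dx":0,"dy":0,"dz":0,"ax":0,"ay":0,"az":-0.5},{"dx":0,"dy":0,"dz":0,"ax":0,"ay":0,"az":-1},{"dx":0,"dy":0,"dz":0,"ax":0,"ay":0,"az":-1},{"dx":0,"dy":0,"dz":0,"ax":0,"ay":0,"az":-0.5}]'; python3 -c "
from h import *
print(sensors.state()['torque'])"
```

```text
clock: 6.58
tool_pos: [0.5855, 0.1436, 0.1341]
eef_rot: [0.857, 0.515, 0.001, -0.0]
force: [-3.1, 2.2, 9.8]
width: 0.155
grasp_force: 45.0
[ 0.21061847  0.74098418 -0.05809651]
```

Turning freely with low torque, so I'll continue.

```bash
python3 -m pendant '[{"dx":0,"dy":0,"dz":0,"ax":0,"ay":0,"az":-1},{"dx":0,"dy":0,"dz":0,"ax":0,"ay":0,"az":-1},{"dx":0,"dy":0,"dz":0,"ax":0,"ay":0,"az":-1},{"dx":0,"dy":0,"dz":0,"ax":0,"ay":0,"az":-1},{"dx":0,"dy":0,"dz":0,"ax":0,"ay":0,"az":0}]'; python3 -c "
from h import *
print(sensors.state()['torque'])
plan(.583,.1415,.2,np.radians(110))"
```

```text
clock: 7.2
tool_pos: [0.585, 0.1439, 0.134]
eef_rot: [0.777, 0.629, 0.001, -0.0]
force: [-4.5, 1.0, 9.3]
width: 0.154
grasp_force: 45.0
[0.18786126 0.98865415 0.05408316]
shift units [-0.044 -0.025 -1.1  ] turn units [ 0.   -0.02 -8.  ] q7 -0.883 tool [0.585  0.1439 0.134 ] t 7.2
```

```bash
python3 -m pendant '[{"dx":0,"dy":-0.02,"dz":0,"ax":0,"ay":0,"az":-1},{"dx":0,"dy":-0.01,"dz":0,"ax":0,"ay":0,"az":-1},{"dx":0,"dy":0,"dz":0,"ax":0,"ay":0,"az":-1},{"dx":0,"dy":0,"dz":0,"ax":0,"ay":0,"az":-1},{"dx":0,"dy":0,"dz":0,"ax":0,"ay":0,"az":0}]'; python3 -m pendant '[{"dx":0,"dy":0,"dz":0,"ax":0,"ay":0,"az":-1},{"dx":0,"dy":0,"dz":0,"ax":0,"ay":0,"az":-1},{"dx":0,"dy":0,"dz":0,"ax":0,"ay":0,"az":-1},{"dx":0,"dy":0,"dz":0,"ax":0,"ay":0,"az":-1},{"dx":0,"dy":0,"dz":0,"ax":0,"ay":0,"az":0}]';  python3 -c "
from h import *
print(sensors.state()['torque'])
plan(.583,.1415,.2,np.radians(110))"
```

```text
clock: 7.82
tool_pos: [0.5843, 0.1437, 0.1342]
eef_rot: [0.682, 0.731, 0.001, 0.0]
force: [-1.0, 0.0, 9.0]
width: 0.157
grasp_force: 45.0
clock: 8.45
tool_pos: [0.5839, 0.1436, 0.1341]
eef_rot: [0.574, 0.819, 0.001, 0.0]
force: [-3.1, 1.2, 9.3]
width: 0.16
grasp_force: 45.0
[-0.005       0.54796365  0.0579221 ]
shift units [-0.028 -0.025 -1.098] turn units [ 0.02 -0.01 -0.01] q7 -0.396 tool [0.5839 0.1436 0.1341] t 8.45
```

The full 60° is turned. Now I'll lift gently.

```bash
python3 -m pendant '[{"dx":0,"dy":-0.02,"dz":-0.06,"ax":0,"ay":0,"az":0},{"dx":0,"dy":0,"dz":-0.08,"ax":0,"ay":0,"az":0},{"dx":0,"dy":0,"dz":-0.08,"ax":0,"ay":0,"az":0},{"dx":0,"dy":0,"dz":-0.08,"ax":0,"ay":0,"az":0},{"dx":0,"dy":0,"dz":0,"ax":0,"ay":0,"az":0}]'
```

```text
clock: 9.07
tool_pos: [0.5825, 0.1423, 0.1511]
eef_rot: [0.574, 0.819, 0.0, 0.0]
force: [-0.5, -0.8, 0.3]
width: 0.157
grasp_force: 45.0
```

```bash
python3 -m pendant '[{"dx":0,"dy":0,"dz":-0.25,"ax":0,"ay":0,"az":0},{"dx":0,"dy":0,"dz":-0.35,"ax":0,"ay":0,"az":0},{"dx":0,"dy":0,"dz":-0.35,"ax":0,"ay":0,"az":0},{"dx":0,"dy":0,"dz":-0.25,"ax":0,"ay":0,"az":0},{"dx":0,"dy":0,"dz":-0.13,"ax":0,"ay":0,"az":0}]'; python3 -m pendant '[{"dx":0,"dy":0,"dz":0,"ax":0,"ay":0,"az":0},{"dx":0,"dy":0,"dz":0,"ax":0,"ay":0,"az":0},{"dx":0,"dy":0,"dz":0,"ax":0,"ay":0,"az":0},{"dx":0,"dy":0,"dz":0,"ax":0,"ay":0,"az":0}]'; python3 -c "
from h import *
cv2.imwrite('pics/s2.png',viewer.camera('scene')[:,:,::-1])"
```

```text
clock: 9.7
tool_pos: [0.5828, 0.1425, 0.2322]
eef_rot: [0.574, 0.819, 0.0, 0.001]
force: [-0.4, -0.1, -1.2]
width: 0.156
grasp_force: 45.0
clock: 10.2
tool_pos: [0.5822, 0.1424, 0.2303]
eef_rot: [0.574, 0.819, -0.0, -0.0]
force: [-0.0, 0.0, -1.7]
width: 0.158
grasp_force: 45.0
```

View pics/s2.png

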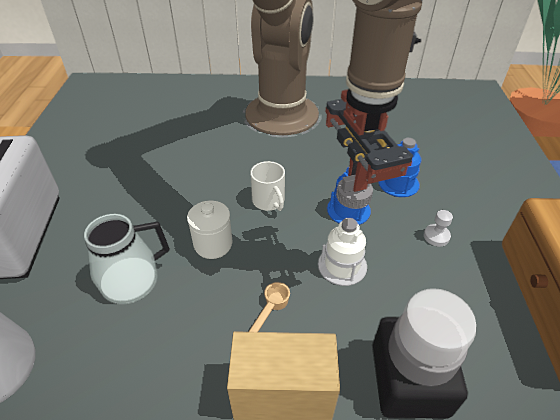

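The cap is held in the gripper at about (355,190), above the open jar mouth at (349,226). The other objects haven't moved, so I'm handing in the job.

```bash
python3 -c "
from workcell import manip
print(manip.finish_job())"
```

```text
the job is handed in; nothing more can be done
None
```

I pressed the cap down about 6 mm, twisted it 60° anticlockwise and lifted it off. It is still gripped, level and still, about 8 cm above the jar's mouth, the other things look unmoved, and I've handed the job in; no verdict came back.

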